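# Stroke the lamp dimmer up to full

### The arm

A 7-joint arm with a two-finger parallel gripper is mounted at the origin on the work surface. World frame = base frame: x ahead of the robot, y to its left, z up, the work surface at z = 0. Lengths are in m, angles in degrees, forces in N, time in s.
With the tool pointing down it reaches from about 0.4 to 0.875 m from the base axis. Payload 6.5 kg.
Tool frame: the origin (TCP) lies at the very end of the fingers, on their centre line; the grasp point (between the pads) lies 19 mm behind it; z points along the fingers, y is the direction in which the jaws open and shut (so a half turn about z gives the same grasp; the last joint's range is limited). The gripper opens to 88 mm and grips with 3 to 60 N. Pads are 18 mm wide; open, the fingers measure 123 mm over their backs; the gripper's body (75 mm by 187 mm) begins 45 mm behind the grasp point.
Start: joints at [-67.563, 30.733, -0.252, 88.115, 0.149, 61.152, -4.079], TCP at [0.287, 0.583, 0.239] pointing down, gripper open.
Joint ranges: [-154.64, 154.64], [-21.42, 123.67], [-72.66, 72.17], [13.99, 137.28], [-74.86, 254.86], [10.95, 109.41], [-158.01, 158.01]. Speed limits (degrees/s): [136.94, 136.94, 180, 180, 180, 180, 180].

### API

Orientations are given as [roll, pitch, yaw] about the fixed x, y, z axes, in that order (R = Rz(yaw) Ry(pitch) Rx(roll)).
In Python, from workcell import env gives the robot as it stands. The module is installed in compiled form; this text tells all that it offers.
- The arm moves only by the shell command python3 -m inch 'ROWS' [FORCE]. ROWS is a JSON object of lists of equal length, an entry for each row: "rotation": the turn, a rotation vector about the tool's x, y, z in rad, a list of three; "dp": the shift along the tool's x, y, z in m, a list of three; "gripper": the finger opening in m, from 0 to 0.0881. In form: {"rotation": [[wx, wy, wz], ...], "dp": [[dx, dy, dz], ...], "gripper": [gripper, ...]}. A call has 1 to 20 rows; each row shifts and turns the commanded pose from where the row before left it, along the tool's axes as they then stand; what a row does not reach is not made up. A row lasts 1/8 s, in which the tool goes at most 62.5 mm and 10.7 degrees, less where a joint would pass 70% of its speed; a pose out of reach is approached as far as the arm can. A call is refused whole if a number of a shift passes 0.0625 or a number of a turn 0.188, either way. A call with a gripper value outside its range is refused whole. The fingers move at their own pace and stop on an object; FORCE is the grip in N (left out, the last holds). Time passes only in rows, so rows that do not move let the fingers close. It gives the time, the measured TCP pose, the force and the opening at its end, in the units of the state.
- env.sense(): the state, without advancing time (a new reading comes with each control period).
- env.camera(name): name is "side" or "top" or "wrist"; returns the picture (384x512x3 uint8, red, green, blue); there is no depth.
- env.camera_params(name): a dict with "intrinsics" (3x3 intrinsics, pixels), "R" (3x3) and "t" (3): a world point X has camera coordinates R X + t. Camera axes: x right, y down, z forward; pixel columns grow to the right and rows downward; lengths in m; the calibration is good to about 2 mm. A picture is of the moment at which its call begins: read the wrist's pose just before it. camera_params takes no time and is no camera call; for the wrist camera it gives the pose at the moment of the call.
- env.sign_off(): hands the job in, once; it reports no verdict.
The state is a dict: "time": time; "joint_positions": joint angles; "joint_velocities": joint speeds; "effort": joint torques, N m; "position": TCP position; "orientation": TCP orientation; "contact_force": force on the tool from outside, world axes, zero at the start; "wrist_torque": the same for the moment, N m; "width": finger opening in m.
Only numpy, scipy, OpenCV 4.12 (cv2) and the standard library are available. Lean on these libraries where they do the work, as an engineer would, in place of code of your own. Each camera call takes 0.05 s, during which the arm holds its last target.

### The job

Turn the desk lamp up to full: with the fingers closed together, set the fingertips on the dim end of the dimmer's horseshoe touch strip (narrow end, smallest dot) and stroke lightly along its curve, dot by dot without lifting off, to the wide end with the largest dot. Finish there, with the fingertips still resting lightly on the largest dot and keeping the strip pressed a little. Do not press hard, pick up the pad or push it out of place, and leave the mug, jar and tape alone.

Things in the scene. Friction and masses are not known exactly. Their poses are not given: they have to be found in the camera images.
- pad: Dimmer pad of the desk lamp: a loose flat aluminium plate, 250 x 130 mm and 16 mm high, about 0.9 kg, on four rubber feet. Origin: centre of its underside; x along the 250 mm side, y along the 130 mm side, z up. The black touch strip stands on it, 10 mm proud, its dim narrow end to pad -x, its bright wide end to pad +x.
- strip (a joint): How far the sprung touch strip is pushed down, in m: 0 free, 0.008 hard stop. It sinks level as a whole: 1 N starts it, 3.2 N at 3 mm, 6.7 N at 8 mm; it senses from 0.6 mm on. Seen from above it is a horseshoe arc of 95 mm radius about pad point (0, -62 mm), bulging to pad +y, 69 degrees either side, widening from 8 mm to 34 mm.
- mark0 (a point): Centre of the first (smallest) of seven round grey dots along the middle of the touch strip, on the strip's top face (26 mm above the table when the strip is free; it sinks with the strip). The dots are flat, 40 mm (38 mm straight) apart along the arc, and grow from 5 to 20 mm across.
- mark1 (a point): Centre of the second of seven round grey dots along the middle of the touch strip, on the strip's top face.
- mark2 (a point): Centre of the third of seven round grey dots along the middle of the touch strip, on the strip's top face.
- mark3 (a point): Centre of the fourth of seven round grey dots along the middle of the touch strip, on the strip's top face.
- mark4 (a point): Centre of the fifth of seven round grey dots along the middle of the touch strip, on the strip's top face.
- mark5 (a point): Centre of the sixth of seven round grey dots along the middle of the touch strip, on the strip's top face.
- mark6 (a point): Centre of the last (largest) of seven round grey dots along the middle of the touch strip, on the strip's top face.
- mug: White mug with a handle, 76 mm wide, 78 mm high, loose. Origin: centre of its underside. To be left alone.
- jar: Amber glass jar with a wooden lid, 72 mm wide, 72 mm high, loose. Origin: centre of its underside. To be left alone.
- tape: Roll of paper tape lying flat, 84 mm wide, 24 mm high, loose. Origin: centre of its underside. To be left alone.

How it is judged (in metres and radians):
On the way, in this order (a step that is already met when the one before it is completed fails the run):
1. the closed fingertips press the strip lightly at the first (smallest) dot (centred within 16 mm of it) (contact force between the fingers and pad above 0.2 N and value of joint strip above 0.0006 m and horizontal distance between the grasp point and mark0 below 0.016 m), for 0.05 s.
2. the closed fingertips press the strip lightly at the second dot (centred within 16 mm of it) (contact force between the fingers and pad above 0.2 N and value of joint strip above 0.0006 m and horizontal distance between the grasp point and mark1 below 0.016 m), for 0.05 s.
3. the closed fingertips press the strip lightly at the third dot (centred within 16 mm of it) (contact force between the fingers and pad above 0.2 N and value of joint strip above 0.0006 m and horizontal distance between the grasp point and mark2 below 0.016 m), for 0.05 s.
4. the closed fingertips press the strip lightly at the fourth dot (centred within 16 mm of it) (contact force between the fingers and pad above 0.2 N and value of joint strip above 0.0006 m and horizontal distance between the grasp point and mark3 below 0.016 m), for 0.05 s.
5. the closed fingertips press the strip lightly at the fifth dot (centred within 16 mm of it) (contact force between the fingers and pad above 0.2 N and value of joint strip above 0.0006 m and horizontal distance between the grasp point and mark4 below 0.016 m), for 0.05 s.
6. the closed fingertips press the strip lightly at the sixth dot (centred within 16 mm of it) (contact force between the fingers and pad above 0.2 N and value of joint strip above 0.0006 m and horizontal distance between the grasp point and mark5 below 0.016 m), for 0.05 s.
7. the closed fingertips press the strip lightly at the last (largest) dot (centred within 16 mm of it) (contact force between the fingers and pad above 0.2 N and value of joint strip above 0.0006 m and horizontal distance between the grasp point and mark6 below 0.016 m), for 0.05 s.
At the end, for the whole second after the job is handed in: The fingertips rest on the largest dot (centred within 16 mm), the strip pushed down by more than 0.6 mm with 0.2 to 12 N; the pad lies on the table within 25 mm of where it was; mug, jar and tape within 20 mm of where they were (all of step 7 and contact force between the fingers and pad below 12 N and distance of pad from where it was at the start of the episode below 0.025 m and height (world z) of pad below 0.006 m and distance of each of mug, jar, tape from where it was at the start of the episode below 0.02 m); the arm keeps its last pose, push and grip.
It fails at once if the fingertips lift off part way along the strip (they are just over one of the five inner dots and the strip is free) (value of joint strip below 0.0004 m and (distance between the grasp point and mark1 below 0.028 m or distance between the grasp point and mark2 below 0.028 m or distance between the grasp point and mark3 below 0.028 m or distance between the grasp point and mark4 below 0.028 m or distance between the grasp point and mark5 below 0.028 m)).
It fails at once if the pad is pressed hard (over 15 N) (contact force between the arm and pad above 15 N).
It fails at once if the pad is lifted or tipped (height (world z) of pad above 0.008 m or angle between pad's own z axis and vertical above 0.12 rad).
It fails at once if the pad is pushed out of place (over 25 mm) (distance of pad from where it was at the start of the episode above 0.025 m).
It fails at once if the mug, jar or tape is disturbed (moved over 20 mm) (distance of any of mug, jar, tape from where it was at the start of the episode above 0.02 m).
It also fails if it takes over 45 s, if anything falls off the work surface, if the arm or the gripper's body presses on something with over 40 N, if the wrist force passes 120 N, or if a joint passes its speed limit or range.

## Working session

There is one attempt and no reset: what is moved stays moved. The work goes in short steps, Python scripts to look and compute and a shell command to move; the robot and the scene stay as the last step left them, time stands still between calls to the robot, and variables do not carry over. Pictures are saved under pics/ and viewed, and the job is handed in when it is done.

```bash
mkdir -p pics; python3 - <<'E'
from workcell import env
import cv2
s=env.sense()
print({k:s[k] for k in ("time","position","orientation","contact_force","width")})
for n in ("top","side","wrist"):
    cv2.imwrite(f"pics/{n}0.png",env.camera(n)[:,:,::-1])
    p=env.camera_params(n); print(n,p)
E
```

```text
{'time': 0.0, 'position': array([0.28700962, 0.58253449, 0.23786196]), 'orientation': array([-1.79903619e+02,  8.00380967e-03,  1.53778389e+02]), 'contact_force': array([ 0.11785992,  0.27390528, -0.20597122]), 'width': 0.0882262212552363}
top {'intrinsics': array([[384.38680602,   0.        , 256.82980929],
       [  0.        , 384.38680602, 187.77693788],
       [  0.        ,   0.        ,   1.        ]]), 'R': array([[ 0.02332032, -0.99972263, -0.00329147],
       [-0.98723985, -0.02251012, -0.15764128],
       [ 0.15752347,  0.00692571, -0.98749096]]), 't': array([0.00238166, 0.58514012, 0.92186849])}
side {'intrinsics': array([[441.18881157,   0.        , 257.7824799 ],
       [  0.        , 441.18881157, 198.27377433],
       [  0.        ,   0.        ,   1.        ]]), 'R': array([[-0.99912846, -0.04137072, -0.00554914],
       [-0.02845724,  0.77237117, -0.63453366],
       [ 0.03053711, -0.63382272, -0.77287531]]), 't': array([0.57319447, 0.04205294, 1.07886458])}
wrist {'intrinsics': array([[321.55710294,   0.        , 253.83590441],
       [  0.        , 321.55710294, 191.08886556],
       [  0.        ,   0.        ,   1.        ]]), 'R': array([[ 0.442862  ,  0.89658677, -0.00232539],
       [ 0.84971853, -0.41888137,  0.32018246],
       [ 0.28609729, -0.14377257, -0.94735304]]), 't': array([-0.64835815, -0.04379644,  0.39267468])}
```

View pics/top0.png

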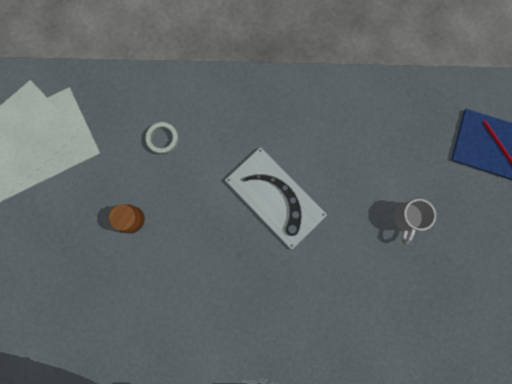

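View pics/side0.png

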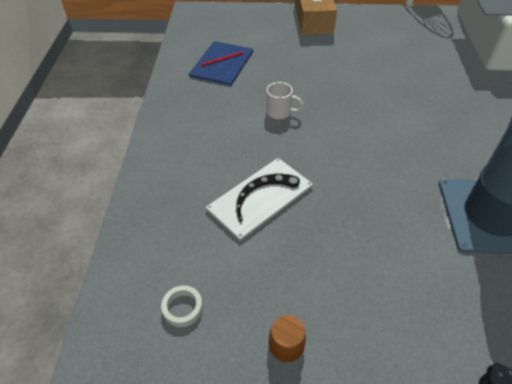

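The top view shows the pad with corners near (260,149), (326,213), (291,247) and (226,181). The narrow end of the strip is at about (243,180) and the wide end at about (292,229). The side view shows the same pad around (260,198). The mug, jar and tape are well clear of it.

```bash
cat > h.py <<'E'
import numpy as np, cv2, json
from workcell import env
def ray(p,uv,z):
    K,R,t=p["intrinsics"],p["R"],p["t"]
    c=-R.T@t; d=R.T@np.linalg.solve(K,[uv[0],uv[1],1]); return c+d*(z-c[2])/d[2]
def proj(p,X):
    x=p["intrinsics"]@(p["R"]@np.asarray(X)+p["t"]); return x[:2]/x[2]
def marks(c,a,z=0.026):
    R=np.array([[np.cos(a),-np.sin(a)],[np.sin(a),np.cos(a)]])
    th=np.radians(90+np.linspace(69,-69,200)); 
    d=40/95 if 0 else 2*np.arcsin(19/95)
    tm=np.radians(90)+d*np.arange(3,-4,-1)
    P=np.c_[.095*np.cos(tm),-.062+.095*np.sin(tm)]
    return np.c_[P@R.T+c,np.full(7,z)]
E
python3 - <<'E'
from h import *
for n,roi in (("top",(215,140,120,115)),("side",(195,150,130,100))):
    im=cv2.imread(f"pics/{n}0.png"); p=env.camera_params(n)
    x,y,w,h=roi; g=cv2.cvtColor(im[y:y+h,x:x+w],cv2.COLOR_BGR2GRAY)
    big=cv2.resize(g,None,fx=6,fy=6,interpolation=cv2.INTER_CUBIC)
    cv2.imwrite(f"pics/{n}_crop.png",cv2.resize(big,None,fx=.8,fy=.8))
    print(n,g.min(),g.max(),np.percentile(g,[5,20,50,80,95]))
    # white plate
    m=(big>(np.percentile(g,20)+np.percentile(g,90))/2+0).astype(np.uint8)
    cs,_=cv2.findContours(m,cv2.RETR_EXTERNAL,cv2.CHAIN_APPROX_NONE); c=max(cs,key=cv2.contourArea)
    hull=cv2.convexHull(c)
    q=(hull[:,0,:]+.5)/6-.5+[x,y]
    W=np.array([ray(p,u,.016)[:2] for u in q])
    r=cv2.minAreaRect((W*1000).astype(np.float32)); print(" plate rect",r)
    W=np.array([ray(p,u,0.016)[:2] for u in ((c[:,0,:]+.5)/6-.5+[x,y])])
E
```

```text
top 35 165 [ 69.  95.  98. 157. 161.]
 plate rect ((567.0037841796875, -32.824798583984375), (248.7290802001953, 128.59799194335938), 44.99285125732422)
side 22 224 [ 78. 117. 120. 197. 219.]
 plate rect ((569.3272094726562, -32.3004150390625), (248.3267822265625, 128.76780700683594), 45.06768035888672)
```

```bash
ls pics
```

```text
side0.png
side_crop.png
top0.png
top_crop.png
wrist0.png
```

```bash
python3 - <<'E'
from h import *
c=np.array([.5682,-.0326]); a=np.radians(45.03-180)
M=marks(c,a); print(M.round(4))
for n,roi in (("top",(215,140,120,115)),("side",(195,150,130,100))):
    im=cv2.imread(f"pics/{n}0.png"); p=env.camera_params(n)
    x,y,w,h=roi; s=5
    big=cv2.resize(im[y:y+h,x:x+w],None,fx=s,fy=s,interpolation=cv2.INTER_CUBIC)
    g=cv2.cvtColor(big,cv2.COLOR_BGR2GRAY)
    strip=(g<75 if n=="top" else g<85).astype(np.uint8)
    # dots as holes in the dark strip
    cs,hr=cv2.findContours(strip,cv2.RETR_CCOMP,cv2.CHAIN_APPROX_NONE)
    for k,cc in enumerate(cs):
        if hr[0][k][3]>=0 and cv2.contourArea(cc)>15:
            m=cv2.moments(cc); u=(np.array([m["m10"],m["m01"]])/m["m00"]+.5)/s-.5+[x,y]
            X=ray(p,u,.026); d=M[:,:2]-X[:2]; i=np.argmin(np.hypot(*d.T)); print(n,u.round(1),X[:2].round(4),i,(-d[i]*1000).round(1))
    for q in M:
        u=((proj(p,q)-[x,y]+.5)*s).round().astype(int); cv2.drawMarker(big,tuple(int(v) for v in u),(0,0,255),0,10,1)
    cv2.imwrite(f"pics/{n}_m.png",big)
E
```

```text
[[ 0.611   0.0502  0.026 ]
 [ 0.6193  0.0132  0.026 ]
 [ 0.6125 -0.0242  0.026 ]
 [ 0.5915 -0.0559  0.026 ]
 [ 0.5599 -0.0769  0.026 ]
 [ 0.5225 -0.0838  0.026 ]
 [ 0.4854 -0.0754  0.026 ]]
top [292.  228.8] [ 0.4853 -0.0753] 6 [-0.1  0.2]
top [295.1 214.3] [ 0.5221 -0.083 ] 5 [-0.4  0.8]
top [292.5 199.8] [ 0.559 -0.076] 4 [-0.8  0.8]
top [284.6 187.5] [ 0.5906 -0.0554] 3 [-1.   0.5]
top [272.4 179.2] [ 0.6115 -0.0236] 2 [-1.   0.6]
```

View pics/top_m.png

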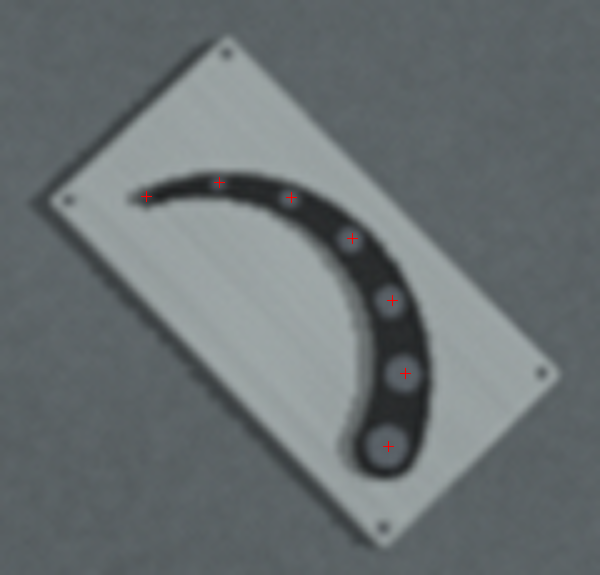

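View pics/side_m.png

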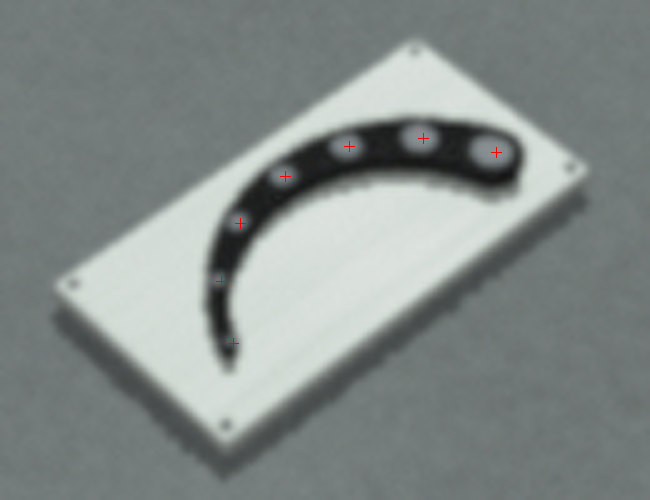

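Dots from the plate fit match the ones seen in the image to about 1 mm, and the plate measures 248.5 x 128.7 mm against the given 250 x 130. First I turn to yaw 180°, so the tool axes line up with the world, and close the fingers.

```bash
python3 -m inch '{"rotation":[[0,0,-0.1144],[0,0,-0.1144],[0,0,-0.1144],[0,0,-0.1144],[0,0,0]],"dp":[[0,0,0],[0,0,0],[0,0,0],[0,0,0],[0,0,0]],"gripper":[0,0,0,0,0]}' 20
```

```text
time: 0.78
position: [0.2873, 0.5828, 0.2384]
orientation: [-180.0, -0.0, 179.9]
contact_force: [0.1, -1.0, 0.4]
width: 0.04
```

```bash
python3 -m inch '{"rotation":[[0,0,0],[0,0,0],[0,0,0],[0,0,0],[0,0,0],[0,0,0],[0,0,0],[0,0,0],[0,0,0],[0,0,0],[0,0,0],[0,0,0],[0,0,0],[0,0,0],[0,0,0],[0,0,0],[0,0,0],[0,0,0]],"dp":[[-0.010,-0.0165,0],[-0.0202,-0.0333,0],[-0.0202,-0.0333,0],[-0.0202,-0.0333,0],[-0.0202,-0.0333,0],[-0.0202,-0.0333,0],[-0.0202,-0.0333,0],[-0.0202,-0.0333,0],[-0.0202,-0.0333,0],[-0.0202,-0.0333,0],[-0.0202,-0.0333,0],[-0.0202,-0.0333,0],[-0.0202,-0.0333,0],[-0.0202,-0.0333,0],[-0.0202,-0.0333,0],[-0.0202,-0.0333,0],[-0.010,-0.0165,0],[0,0,0]],"gripper":[0,0,0,0,0,0,0,0,0,0,0,0,0,0,0,0,0,0]}'
```

```text
time: 3.02
position: [0.6101, 0.049, 0.2386]
orientation: [-180.0, -0.0, 179.8]
contact_force: [0.0, 0.5, -0.3]
width: 0.0003
```

```bash
python3 -m inch '{"rotation":[[0,0,0],[0,0,0],[0,0,0],[0,0,0],[0,0,0],[0,0,0],[0,0,0],[0,0,0],[0,0,0],[0,0,0],[0,0,0]],"dp":[[-0.0009,0.001,0.01],[0,0,0.025],[0,0,0.03],[0,0,0.03],[0,0,0.03],[0,0,0.03],[0,0,0.02],[0,0,0.015],[0,0,0.008],[0,0,0],[0,0,0]],"gripper":[0,0,0,0,0,0,0,0,0,0,0]}'
python3 - <<'E'
from h import *
s=env.sense(); print(s["position"],s["contact_force"],s["width"])
M=marks(np.array([.5682,-.0326]),np.radians(45.03-180))
for n,roi in (("top",(215,110,120,115)),("side",(195,120,130,120))):
    im=env.camera(n)[:,:,::-1]; p=env.camera_params(n); x,y,w,h=roi
    big=cv2.resize(im[y:y+h,x:x+w],None,fx=5,fy=5,interpolation=cv2.INTER_CUBIC)
    for q,col in [(m,(0,0,255)) for m in M]+[(s["position"],(0,255,0))]:
        u=((proj(p,q)-[x,y]+.5)*5).round().astype(int); cv2.drawMarker(big,tuple(int(v) for v in u),col,0,10,1)
    cv2.imwrite(f"pics/{n}_1.png",big)
cv2.imwrite("pics/wrist1.png",env.camera("wrist")[:,:,::-1])
E
```

```text
time: 4.4
position: [0.6118, 0.0515, 0.0415]
orientation: [180.0, 0.1, 180.0]
contact_force: [-0.8, -0.1, -0.2]
width: 0.0005
[0.61176275 0.05154658 0.04152458] [-0.79148979 -0.08876514 -0.20101091] 0.0004869218311143791
```

View pics/side_1.png

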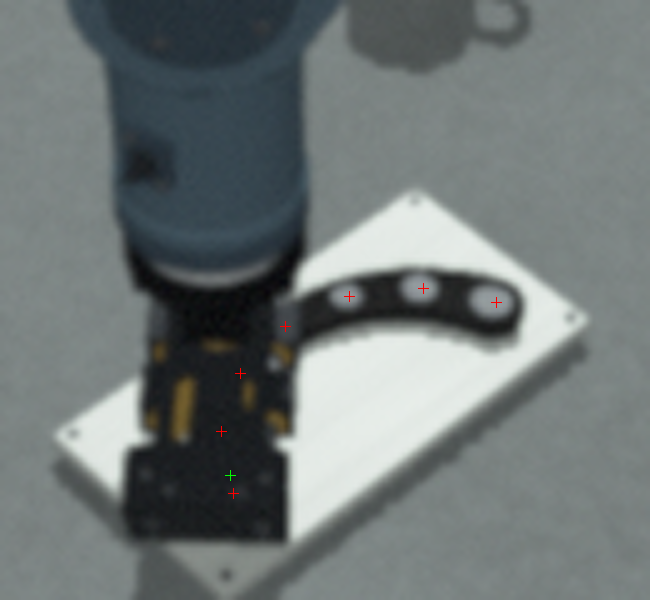

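View pics/wrist1.png

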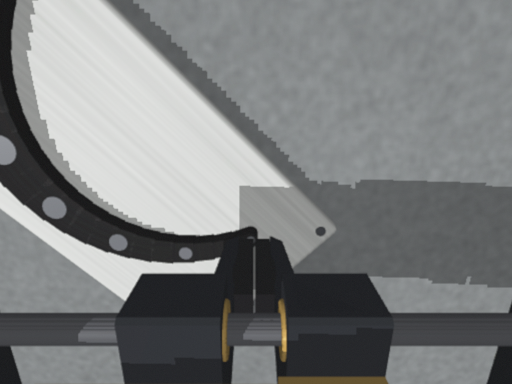

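The side and wrist views show the closed tips over the narrow end, at wrist pixel (255,240). The calibrated TCP marker lies within about 2 mm of mark0. Next I descend to just above contact and read the noise.

```bash
Z='{"rotation":[[0,0,0]],"dp":[[0,0,0]],"gripper":[0]}'
python3 -m inch '{"rotation":[[0,0,0],[0,0,0],[0,0,0],[0,0,0]],"dp":[[0,-0.002,0.004],[0,0,0.004],[0,0,0.003],[0,0,0]],"gripper":[0,0,0,0]}'
python3 -m inch '{"rotation":[[0,0,0]],"dp":[[0,0,0]],"gripper":[0]}'
python3 -m inch '{"rotation":[[0,0,0]],"dp":[[0,0,0]],"gripper":[0]}'
```

```text
time: 5.05
position: [0.6108, 0.0495, 0.0293]
orientation: [-180.0, -0.0, 180.0]
contact_force: [-0.0, -0.5, 0.4]
width: 0.0004
time: 5.18
position: [0.6111, 0.0496, 0.0297]
orientation: [-180.0, 0.0, 180.0]
contact_force: [-0.3, -1.5, -0.4]
width: 0.0007
time: 5.3
position: [0.6112, 0.0495, 0.0299]
orientation: [180.0, 0.0, 180.0]
contact_force: [0.1, -0.1, 0.8]
width: 0.0004
```

```bash

python3 -m inch '{"rotation":[[0,0,0],[0,0,0],[0,0,0]],"dp":[[0,0,0.002],[0,0,0.001],[0,0,0]],"gripper":[0,0,0]}'
python3 -m inch '{"rotation":[[0,0,0],[0,0,0]],"dp":[[0,0,0.001],[0,0,0]],"gripper":[0,0]}'
python3 -m inch '{"rotation":[[0,0,0],[0,0,0]],"dp":[[0,0,0.001],[0,0,0]],"gripper":[0,0]}'
python3 -m inch '{"rotation":[[0,0,0],[0,0,0]],"dp":[[0,0,0.001],[0,0,0]],"gripper":[0,0]}'
```

```text
time: 5.68
position: [0.611, 0.0495, 0.0266]
orientation: [-180.0, -0.0, 180.0]
contact_force: [0.1, 0.6, -0.4]
width: 0.0006
time: 5.92
position: [0.6112, 0.0495, 0.0258]
orientation: [-180.0, 0.0, 180.0]
contact_force: [-0.6, -0.6, 2.0]
width: 0.0006
time: 6.18
position: [0.6111, 0.0495, 0.0247]
orientation: [-180.0, 0.0, 180.0]
contact_force: [-0.8, -0.3, 1.8]
width: 0.0005
time: 6.42
position: [0.6112, 0.0495, 0.0237]
orientation: [-180.0, 0.0, 180.0]
contact_force: [-0.9, 0.7, 2.3]
width: 0.0006
```

```bash

python3 -m inch '{"rotation":[[0,0,0],[0,0,0]],"dp":[[0,0,0.0006],[0,0,0]],"gripper":[0,0]}'
python3 -m inch '{"rotation":[[0,0,0]],"dp":[[0,0,0]],"gripper":[0]}'
python3 - <<'E'
from h import *
s=env.sense(); a=np.radians(45.03-180); R=np.array([[np.cos(a),-np.sin(a)],[np.sin(a),np.cos(a)]])
th=np.radians(90)+np.linspace(3,-3,25)*2*np.arcsin(.2)
P=np.c_[.095*np.cos(th),-.062+.095*np.sin(th)]@R.T+[.5682,-.0326]
d=np.diff(P,axis=0)*[-1,1]
print(s["position"]); print((d*1000).round(1).tolist()); print(P[::4].round(4).tolist())
E
```

```text
time: 6.68
position: [0.6112, 0.0495, 0.0232]
orientation: [-180.0, 0.0, 180.0]
contact_force: [0.1, -0.0, 2.5]
width: 0.0003
time: 6.8
position: [0.6112, 0.0495, 0.0232]
orientation: [-180.0, 0.0, 180.0]
contact_force: [-0.0, 0.3, 2.7]
width: 0.0002
[0.61116623 0.04948423 0.02317814]
[[-3.5, -8.9], [-2.6, -9.2], [-1.6, -9.4], [-0.7, -9.5], [0.3, -9.6], [1.2, -9.5], [2.2, -9.3], [3.1, -9.0], [4.0, -8.7], [4.9, -8.2], [5.7, -7.7], [6.4, -7.1], [7.1, -6.4], [7.7, -5.7], [8.2, -4.9], [8.7, -4.0], [9.0, -3.1], [9.3, -2.2], [9.5, -1.3], [9.6, -0.3], [9.5, 0.7], [9.4, 1.6], [9.2, 2.6], [8.9, 3.5]]
[[0.611, 0.0502], [0.6193, 0.0132], [0.6125, -0.0242], [0.5915, -0.0559], [0.5599, -0.0769], [0.5225, -0.0838], [0.4854, -0.0754]]
```

The strip is about 2.8 mm down at roughly 2.7 N. I stroke to mark1 first, then check.

```bash

python3 -m inch '{"rotation":[[0,0,0],[0,0,0],[0,0,0],[0,0,0],[0,0,0]],"dp":[[-0.0034,-0.0085,0],[-0.0026,-0.0092,0],[-0.0016,-0.0094,0],[-0.0007,-0.0095,0],[0,0,0]],"gripper":[0,0,0,0,0]}'
python3 -m inch '{"rotation":[[0,0,0]],"dp":[[0,0,0]],"gripper":[0]}'
```

```text
time: 7.42
position: [0.6196, 0.0105, 0.0232]
orientation: [-179.9, 0.0, 179.9]
contact_force: [0.8, -2.8, 2.5]
width: 0.0009
time: 7.55
position: [0.6194, 0.0116, 0.0231]
orientation: [-179.9, 0.0, 179.9]
contact_force: [0.9, -1.4, 3.2]
width: 0.0004
```

```bash

python3 -m inch '{"rotation":[[0,0,0],[0,0,0],[0,0,0],[0,0,0],[0,0,0],[0,0,0],[0,0,0],[0,0,0],[0,0,0]],"dp":[[0.0003,-0.0080,0],[0.0012,-0.0095,0],[0.0022,-0.0093,0],[0.0031,-0.0090,0],[0.0040,-0.0087,0],[0.0049,-0.0082,0],[0.0057,-0.0077,0],[0.0064,-0.0071,0],[0,0,0]],"gripper":[0,0,0,0,0,0,0,0,0]}'
python3 -m inch '{"rotation":[[0,0,0]],"dp":[[0,0,0]],"gripper":[0]}'
python3 - <<'E'
from h import *
s=env.sense(); p=env.camera_params("side")
im=env.camera("side")[:,:,::-1]; x,y,w,h=195,120,130,120
M=marks(np.array([.5682,-.0326]),np.radians(45.03-180),.0232)
big=cv2.resize(im[y:y+h,x:x+w],None,fx=5,fy=5,interpolation=cv2.INTER_CUBIC)
for q,col in [(m,(0,0,255)) for m in M]+[(s["position"],(0,255,0))]:
    u=((proj(p,q)-[x,y]+.5)*5).round().astype(int); cv2.drawMarker(big,tuple(int(v) for v in u),col,0,10,1)
cv2.imwrite("pics/side_2.png",big)
E
```

```text
time: 8.68
position: [0.5903, -0.0563, 0.023]
orientation: [-179.9, -0.1, 179.9]
contact_force: [-1.6, -1.8, 3.0]
width: 0.0008
time: 8.8
position: [0.5907, -0.0555, 0.0229]
orientation: [-179.9, -0.1, 180.0]
contact_force: [-0.8, -1.7, 2.6]
width: 0.0004
```

View pics/side_2.png

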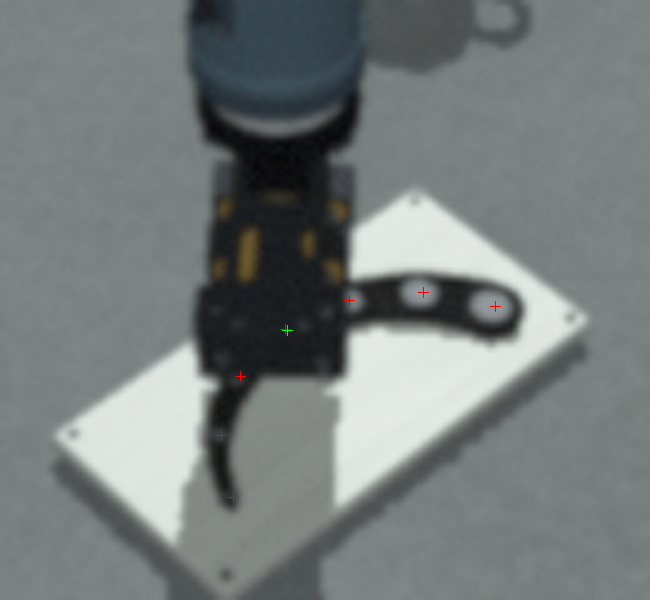

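The pad has not shifted: its corners and dots sit where they did, with mark6 at (495,306). The TCP is on mark3 at 2.6–3 N. I continue to mark6.

```bash

python3 -m inch '{"rotation":[[0,0,0],[0,0,0],[0,0,0],[0,0,0],[0,0,0],[0,0,0],[0,0,0],[0,0,0],[0,0,0]],"dp":[[0.0066,-0.0064,0],[0.0077,-0.0057,0],[0.0082,-0.0049,0],[0.0087,-0.0040,0],[0.0090,-0.0031,0],[0.0093,-0.0022,0],[0.0095,-0.0013,0],[0.0096,-0.0003,0],[0,0,0]],"gripper":[0,0,0,0,0,0,0,0,0]}'
python3 -m inch '{"rotation":[[0,0,0]],"dp":[[0,0,0]],"gripper":[0]}'
```

```text
time: 9.98
position: [0.5209, -0.0827, 0.0228]
orientation: [-180.0, -0.2, 180.0]
contact_force: [-2.1, -1.3, 2.6]
width: 0.0005
time: 10.1
position: [0.5214, -0.0826, 0.0227]
orientation: [-180.0, -0.2, 180.0]
contact_force: [-1.7, 0.4, 3.8]
width: 0.0007
```

```bash

python3 -m inch '{"rotation":[[0,0,0],[0,0,0],[0,0,0],[0,0,0],[0,0,0],[0,0,0]],"dp":[[0.0090,0.0002,0],[0.0094,0.0014,0],[0.0090,0.0024,0],[0.0085,0.0032,0],[0,0,0],[0,0,0]],"gripper":[0,0,0,0,0,0]}'
python3 -m inch '{"rotation":[[0,0,0],[0,0,0],[0,0,0],[0,0,0]],"dp":[[0,0,0],[0,0,0],[0,0,0],[0,0,0]],"gripper":[0,0,0,0]}'
python3 - <<'E'
from h import *
s=env.sense(); print(s["position"],s["contact_force"])
M=marks(np.array([.5682,-.0326]),np.radians(45.03-180),.0232)
for n,(x,y,w,h) in (("side",(195,120,130,120)),("top",(215,140,120,115))):
    p=env.camera_params(n); im=env.camera(n)[:,:,::-1]
    big=cv2.resize(im[y:y+h,x:x+w],None,fx=5,fy=5,interpolation=cv2.INTER_CUBIC)
    for q,col in [(m,(0,0,255)) for m in M]+[(s["position"],(0,255,0))]:
        u=((proj(p,q)-[x,y]+.5)*5).round().astype(int); cv2.drawMarker(big,tuple(int(v) for v in u),col,0,10,1)
    cv2.imwrite(f"pics/{n}_3.png",big)
E
```

```text
time: 10.85
position: [0.4856, -0.0749, 0.0228]
orientation: [180.0, -0.2, -180.0]
contact_force: [-2.5, 1.3, 2.1]
width: 0.0005
time: 11.35
position: [0.4871, -0.0754, 0.0231]
orientation: [-180.0, -0.0, 180.0]
contact_force: [-1.1, 0.1, 2.7]
width: 0.0005
[ 0.48705068 -0.07535631  0.02308929] [-1.09056895  0.10644142  2.67851732]
```

View pics/side_3.png

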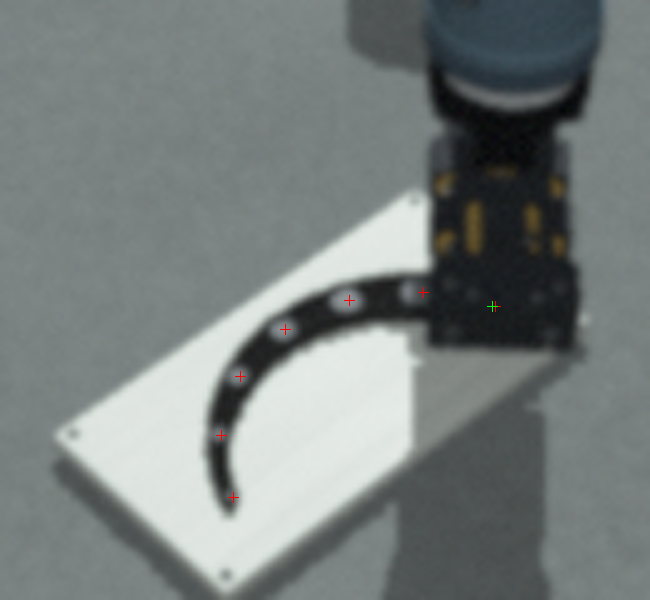

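View pics/top_3.png

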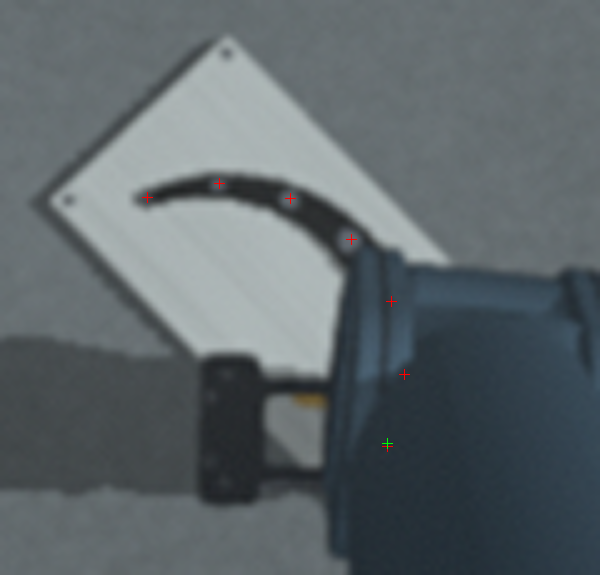

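Both views show the pad unmoved: the red markers still sit on the dots. The TCP marker is on mark6, within about 2 mm. The push is steady at about 2.7 N with the strip about 3 mm down, so I hand in.

```bash
python3 - <<'E'
from workcell import env
s=env.sense(); print(s["position"],s["contact_force"],s["time"])
print(env.sign_off())
E
```

```text
[ 0.48703375 -0.0753539   0.02310285] [-1.6294487   0.31784453  2.54826147] 11.45
the job is handed in; nothing more can be done
None
```

I stroked the closed fingertips along the touch strip from the smallest dot to the largest without lifting off, and handed the job in at 11.5 s with them resting on the largest dot. The sign-off gives no verdict, so the checks below are my own readings.

- **Finish position:** the TCP was at (0.487, -0.075, 0.023), about 2 mm from the largest dot's estimated centre.
- **Press:** the strip was about 3 mm down at roughly 2.6 N. During the stroke the downward force readings stayed between about 2 and 4 N.
- **Pad:** the dots in view in the last side and top pictures were still where I first measured them, so it had not visibly moved.
- **Mug, jar and tape:** the gripper did not go near them. I did not re-measure their positions at the end.
- **Disagreements:** the force readings carry about 0.5 N of noise, with sideways transients up to about 3 N while sliding. The dots seen in the top camera were up to 1.3 mm from the positions I used, well inside the 16 mm allowed.

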